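Open the sample cool box and stand a bottle on the cold pack

ROBOT

A 6-joint arm with a two-finger parallel gripper is mounted at the origin on the work surface. World frame = base frame: x ahead of the robot, y to its left, z up, the work surface at z = 0. Lengths are in m, angles in rad, forces in N, time in s.
With the tool pointing down it reaches from about 0.275 to 0.875 m from the base axis. Payload 12.5 kg.
Tool frame: the origin (TCP) lies midway between the tips of the shut fingers; the grasp point (between the pads) lies arm.tcp_to_grasp behind it (arm.tcp_to_grasp is the distance from the TCP to the grasp point, in m); z points along the fingers, y is the direction in which the jaws open and shut (so a half turn about z gives the same grasp; the last joint's range is limited). The gripper opens to 85 mm and grips with 20 to 120 N. Pads are 22 mm wide; open, the fingers measure 114 mm over their backs; the gripper's body (76 mm by 85 mm) begins 54 mm behind the grasp point. The pads swing forward as they close: fully open they stand 13 mm farther back than shut.
Start: joints at [-1.224, 0.351, 1.652, -0, 1.139, -0.085], TCP at [0.23, -0.499, 0.231] pointing down, gripper open.
Joint ranges: [-2.75, 2.75], [-0.79, 2.1], [0.01, 2.65], [-1.57, 4.71], [0.07, 3.14], [-2.87, 2.87]. Speed limits (rad/s): [2.22, 2.22, 2.79, 3.14, 3.14, 3.14].

INTERFACE

Orientations are given as a rotation vector (axis times angle).
In Python, from rig import readout, read_camera, arm, find_in, outline_of, tip_of gives the robot as it stands. The module is installed in compiled form; this text tells all that it offers.
- The arm moves only by the tool send_rows, never from a script. Its argument "increments" is a list of rows, each an object with "translation": the shift along the tool's x, y, z in cm, a list of three; "spin": the turn about the tool's z in degrees. A call has 1 to 20 rows; each row is the pose to reach, as a shift and turn from the pose commanded when the call began, along the tool's axes at that moment; what a row does not reach only later rows make up. A row lasts 1/12 s, in which the tool goes at most 41.7 mm and 7.16 degrees, less where a joint would pass 70% of its speed; a pose out of reach is approached as far as the arm can. A call with a gripper value outside its range is refused whole. "claw" is the finger opening in cm, from 0 to 8.54, set as the call begins (left out, the last holds). The fingers move at their own pace and stop on an object; "squeeze" is the grip in N (left out, the last holds). Time passes only in rows, so rows that repeat a pose let the fingers close. It gives the time, the measured TCP pose, the force and the opening at its end, in the units of the state.
- readout.get_state(): the state, without advancing time (a new reading comes with each control period).
- read_camera(name): name is "side" or "top"; returns a dict with "frame" (480x640x3 uint8, blue, green, red), "fov_y" (degrees; the focal length in pixels is half the picture's height over the tangent of half this angle, whatever the lens; pixels are square), "cx", "cy" (the principal point, pixels), "k1" (the pictures are not rectified: a ray, as slopes to the right and down, at radius r is drawn at 1 + k1 r^2 times it, then the intrinsics apply), "camera_from_world" (4x4, takes a point from world to camera coordinates). Camera axes: x right, y up, looking along -z (the intrinsics and any distortion apply to the point x, -y, -z); pixel columns grow to the right and rows downward; lengths in m; the calibration is good to about 2 mm. A picture is of the moment at which its call begins. There is no depth.
- arm.close_job(): hands the job in, once; it reports no verdict.
Trained networks look in a picture, given as the dict that the camera call returned (one of the last four; its "shot" number tells which), for a name from the list of things; names that differ only in an ending like _2 or _b are one class to them, and where a whole thing is asked for, a point or a joint stands for the part that bears it (a point fixed in the world has none). Each returns a list of dicts, best first, with "conf" (0 to 1); they miss things now and then, are a little off and sometimes report something else, mostly with a low value. They report only what shows in the picture. A call takes as long as a camera call. They do not tell look-alikes from the thing itself.
- find_in(picture, thing): "xy" ([column, row] in pixels, amid what is visible of it).
- outline_of(picture, thing): "mask" (480x640 bool, what is visible of it) and "xy" ([column, row] in pixels, amid what is visible of it).
- tip_of(picture, thing): "xy" ([column, row] in pixels: a listed point, or the origin of a listed thing).
The state is a dict: "time_s": time; "q": joint angles; "qvel": joint speeds; "tau": joint torques, N m; "tcp_pos": TCP position; "orientation": TCP orientation; "contact_force": force on the tool from outside, world axes, zero at the start; "ft_torque": the same for the moment, N m; "finger_gap": opening from 0.0 (shut) to 1.0 (fully open).
Only numpy, scipy, OpenCV 4.12 (cv2) and the standard library are available. Lean on these libraries where they do the work, as an engineer would, in place of code of your own. Each camera call takes 0.05 s, during which the arm holds its last target. There are 200 camera calls.

TASK

Open the cool box: get under the lip of its lid and push the lid up past its balance point until it stays open by itself against its stay, without forcing it against the stay or letting it slam. Then stand the small square white-capped sample bottle upright on the cold pack in the empty middle bay of the box, set down gently and not dropped. Let go, leave the lid standing open, and do not disturb the amber bottles, the jar, the flask and the pot.

Things in the scene. Friction and masses are not known exactly. Their poses are not given: they have to be found in the camera images.
- coolbox: Navy blue insulated box with a light grey lid, fixed. Outside 320 (local x) x 180 (y) x 140 mm high without the lid; walls and floor 12 mm. Origin: centre of its underside on the bench; z up, x along the hinge, y from the lip side (-y) to the hinge side (+y). Low white dividers at local x = -50 and +50 mm (4 mm thick, tops 60 mm up) make three bays; the end bays hold an amber bottle each.
- bay (a point): Centre of the empty middle bay, 96 mm (x) by 156 mm (y), at the box's rim, 140 mm above the bench; axes as the box. The bay's floor is a flat pale cold pack. How high it lies differs every time and is not measured: its top is anywhere from 95 to 122 mm below this point (18 to 45 mm above the bench). Its gel gives about 1 mm under 5 N.
- hinge (a point): Middle of the lid's hinge axis, in the box frame at x 0, y +96, z 142 mm; axes as the box. The axis runs along the box's x. At its +x end sits the spring stay: a slotted steel plate with a telescopic strut, which pulls the lid shut up to the balance point and beyond it holds the lid against the stay's stop. The stop is nearly rigid.
- lid_lip (a point): Point under the lid's lip, mid-length, 10 mm in from its free edge, 202 mm from the hinge axis; moves with the lid (lid plane x, y; z the lid's outer normal; shut: axes of the box). The lip, 7 mm thick and 280 mm long, sticks out 22 mm beyond the box's -y wall over free space, its underside 142 mm above the bench. The lid is a 20 mm slab, its flat underside level with the lip's.
- lid (a joint): Lid angle, rad: 0 shut, 1.57 upright, growing towards the box's +y. Pushing at the lip takes 5 to 11 N. Balance point (1.55 to 1.93) and stop (1.67 to 2.15, 0.1 to 0.28 past the balance point) go with how the stay is bolted on: they differ every time and are not measured. Let go before the balance point the lid slams shut. The box bears at most 25 N from the robot.
- bottle: The small square sample bottle to be stowed, white plastic, standing on the bench, 0.1 to 0.2 kg. Origin: centre of its underside; z up. Body 50 x 50 mm, 62 mm high, then a short neck and a round white screw cap 42 mm in diameter from 70 mm up to the top at 94 mm, on the bottle's axis. To be taken by the cap from above.
- amber_a: Amber glass bottle with black cap in the box's bay at local -x: 46 mm in diameter, 100 mm high, standing on the box's floor 12 mm above the bench. Origin: centre of its underside. Leave it alone.
- amber_b: Amber glass bottle like the other, in the box's bay at local +x. Origin: centre of its underside. Leave it alone.
- jar: White jar with a wide red lid, 68 mm in diameter, 64 mm high, standing 105 to 120 mm from the small square bottle. Origin: centre of its underside. Leave it alone.
- flat_flask: Small flat white flask, 50 x 26 mm, 64 mm high, standing 100 to 115 mm from the small square bottle. Origin: centre of its underside. Leave it alone.
- vial_jar: Low round glass pot with a white lid, 50 mm in diameter, 38 mm high, between the robot's side of the box and the small square bottle. Origin: centre of its underside. Leave it alone.
Things that resemble listed ones, but are neither listed nor needed, are in the scene too. Leave any blue or purple look-alike of the bottle alone.

How it is judged:
By the outcome, as a careful person would: the job done as asked, in the order asked, and still so for the second after the job is handed in, with the robot touching nothing.
It also fails if it takes over 72 s, if anything falls off the work surface, if the arm or the gripper's body presses on something with over 40 N, if the wrist force passes 120 N, or if a joint passes its speed limit or range.

## Working session

There is one attempt and no reset: what is moved stays moved. The work goes in short steps, Python scripts to look and compute and a tool call to move; the robot and the scene stay as the last step left them, time stands still between calls to the robot, and variables do not carry over. Pictures are saved under pics/ and viewed, about 8 in all and at most 12, crops included, and the job is handed in when it is done.

Besides the shell and the picture viewer there is one more tool, called after "Emit:" by a JSON object that holds its "api" and its "payload". send_rows: Moves the arm, as the interface text tells. Its arguments: {"type":"object","properties":{"increments":{"type":"array","items":{"type":"object","properties":{"translation":{"type":"array","items":{"type":"number"}},"spin":{"type":"number"}}}},"claw":{"type":"number"},"squeeze":{"type":"number"}},"required":["increments"]}

```bash
mkdir -p pics; cat > h.py <<'E'
import numpy as np, cv2
from rig import readout, read_camera, arm, find_in, outline_of, tip_of
from scipy.spatial.transform import Rotation as R
def K(p):
    f=240/np.tan(np.radians(p['fov_y'])/2)
    return np.array([[f,0,p['cx']],[0,f,p['cy']],[0,0,1.]])
def ray(p,uv):
    k=K(p); d=np.array([(uv[0]-k[0,2])/k[0,0],(uv[1]-k[1,2])/k[1,1]])
    s=d.copy()
    for _ in range(30): s=d/(1+p['k1']*(s@s))
    T=np.array(p['camera_from_world']); Rm=T[:3,:3]
    return -Rm.T@T[:3,3], Rm.T@np.array([s[0],-s[1],-1.])
def at_z(p,uv,z):
    o,d=ray(p,uv); return o+d*(z-o[2])/d[2]
def proj(p,X):
    T=np.array(p['camera_from_world']); c=T[:3,:3]@np.asarray(X,float)+T[:3,3]
    s=np.array([c[0],-c[1]])/-c[2]; s=s*(1+p['k1']*(s@s)); k=K(p)
    return np.array([k[0,0]*s[0]+k[0,2],k[1,1]*s[1]+k[1,2]])
def tri(p1,u1,p2,u2):
    o1,d1=ray(p1,u1);o2,d2=ray(p2,u2)
    d1=d1/np.linalg.norm(d1);d2=d2/np.linalg.norm(d2)
    t=np.linalg.lstsq(np.c_[d1,-d2],o2-o1,rcond=None)[0]
    a=o1+d1*t[0];b=o2+d2*t[1]; return (a+b)/2,np.linalg.norm(a-b)
E
python3 - <<'E'
from h import *
np.set_printoptions(precision=3,suppress=True)
s=readout.get_state();print({k:np.round(v,3) for k,v in s.items()},arm.tcp_to_grasp)
P={n:read_camera(n) for n in('top','side')}
for n,p in P.items():
    cv2.imwrite(f'pics/{n}0.png',p['frame']); print(n,p['fov_y'],p['k1'],ray(p,(320,240)))
    for t in ['coolbox','bottle','jar','flat_flask','vial_jar','lid_lip','hinge','bay','amber_a']:
        print(t,[(np.round(r['xy']),round(r['conf'],2),np.round(at_z(p,r['xy'],.142 if t in('lid_lip','hinge','bay') else 0),3)) for r in tip_of(p,t)[:3]])
E
```

```text
{'time_s': np.float64(0.0), 'q': array([-1.224,  0.351,  1.652, -0.   ,  1.139, -0.085]), 'qvel': array([ 0.001, -0.   , -0.002, -0.002, -0.001,  0.   ]), 'tau': array([  0.001, -50.609, -29.141,  -0.   ,   0.005,   0.   ]), 'tcp_pos': array([ 0.23 , -0.499,  0.231]), 'orientation': array([-3.067, -0.673,  0.   ]), 'contact_force': array([ 0.157,  0.087, -0.022]), 'ft_torque': array([0.01 , 0.024, 0.082]), 'finger_gap': np.float64(0.997)} 0.0187
top 44.0704054285711 -0.07140589434741391 (array([ 0.387, -0.078,  1.214]), array([ 0.121, -0.012, -0.993]))
coolbox []
bottle [(array([384., 318.]), 0.73, array([ 0.375, -0.221,  0.   ])), (array([410., 193.]), 0.73, array([ 0.633, -0.281,  0.   ])), (array([445., 283.]), 0.67, array([ 0.447, -0.348,  0.   ]))]
jar [(array([353., 228.]), 0.83, array([ 0.561, -0.161,  0.   ])), (array([165., 211.]), 0.29, array([0.595, 0.231, 0.   ]))]
flat_flask [(array([433., 237.]), 0.8, array([ 0.542, -0.325,  0.   ]))]
vial_jar [(array([330., 294.]), 0.79, array([ 0.423, -0.112,  0.   ]))]
lid_lip [(array([274., 206.]), 0.68, array([ 0.58 , -0.007,  0.14
[... 307 characters left out ...]
, -0.946]))
coolbox []
bottle [(array([205., 294.]), 0.71, array([ 0.638, -0.282,  0.   ])), (array([255., 182.]), 0.68, array([ 0.385, -0.222,  0.   ])), (array([193., 200.]), 0.67, array([ 0.443, -0.344,  0.   ]))]
jar [(array([266., 265.]), 0.74, array([ 0.565, -0.169,  0.   ]))]
flat_flask [(array([189., 247.]), 0.97, array([ 0.546, -0.332,  0.   ]))]
vial_jar [(array([299., 209.]), 0.85, array([ 0.434, -0.12 ,  0.   ])), (array([468., 273.]), 0.48, array([0.532, 0.237, 0.   ]))]
lid_lip [(array([346., 267.]), 0.87, array([ 0.59 , -0.012,  0.142]))]
hinge [(array([468., 275.]), 0.97, array([0.579, 0.199, 0.142]))]
bay [(array([409., 268.]), 0.93, array([0.579, 0.097, 0.142]))]
amber_a []
```

```bash
ls pics
```

```text
side0.png
top0.png
```

View pics/top0.png

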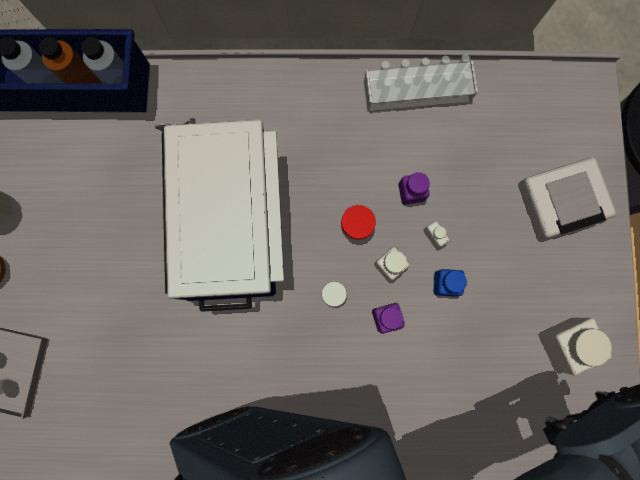

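View pics/side0.png

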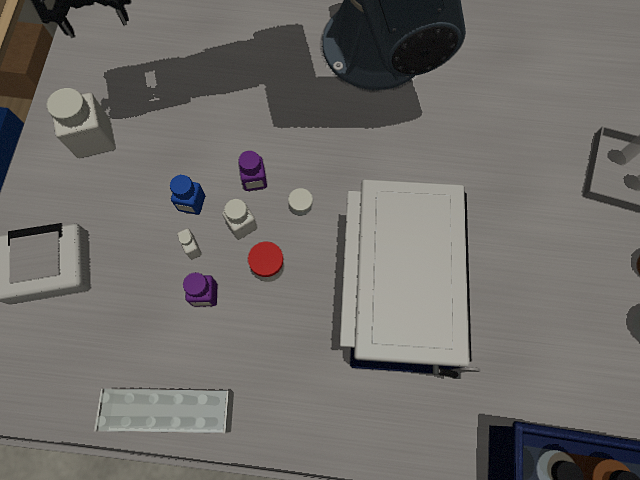

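The top view shows the bottle at (392,263), jar at (358,222), flask at (437,234) and pot at (334,294). The lip is at x≈275, on the -y side of the box, and the stay at (165,125) is the box's +x end. The tool always points straight down, so I'll bring the open gripper near the lip and check its shape for a surface that can get under it.

Emit:
{"api": "send_rows", "payload": {"increments": [{"translation": [13.5,-4.2,-0.5],"spin": 6},{"translation": [27,-8.5,-1],"spin": 12},{"translation": [40,-12.7,-1.5],"spin": 18},{"translation": [54,-16.9,-2],"spin": 23},{"translation": [54,-16.9,-2],"spin": 23},{"translation": [54,-16.9,-2],"spin": 23},{"translation": [54,-16.9,-2],"spin": 23},{"translation": [54,-16.9,-2],"spin": 23},{"translation": [54,-16.9,-2],"spin": 23},{"translation": [54,-16.9,-2],"spin": 23},{"translation": [54,-16.9,-2],"spin": 23},{"translation": [54,-16.9,-2],"spin": 23},{"translation": [54,-16.9,-2],"spin": 23},{"translation": [54,-16.9,-2],"spin": 23},{"translation": [54,-16.9,-2],"spin": 23},{"translation": [54,-16.9,-2],"spin": 23},{"translation": [54,-16.9,-2],"spin": 23}], "claw": 8.54}}

```text
time_s: 2.42
tcp_pos: [0.6495, -0.1203, 0.2511]
orientation: [3.141, 0.048, -0.001]
contact_force: [-0.2, -0.5, 0.5]
finger_gap: 1.0
```

```bash
python3 - <<'E'
from h import *
np.set_printoptions(precision=3,suppress=True)
s=readout.get_state();print(s['time_s'],s['tcp_pos'],R.from_rotvec(s['orientation']).as_matrix(),s['q'],s['contact_force'])
ims=[]
for n in('top','side'):
    p=read_camera(n); u=proj(p,s['tcp_pos']+[0,0,.05]).astype(int)
    f=cv2.copyMakeBorder(p['frame'],100,100,100,100,cv2.BORDER_CONSTANT)
    c=f[u[1]:u[1]+200,u[0]:u[0]+200]; ims.append(cv2.resize(c,(400,400),interpolation=cv2.INTER_CUBIC)); print(u)
    print({t:[(np.round(at_z(p,r['xy'],z),3),round(r['conf'],2)) for r in tip_of(p,t)[:3]] for t,z in [('lid_lip',.142),('hinge',.142),('bay',.14),('bottle',0)]})
cv2.imwrite('pics/g1.png',np.hstack(ims))
E
```

```text
2.4167 [ 0.65  -0.12   0.251] [[ 1.     0.03  -0.001]
 [ 0.03  -1.    -0.   ]
 [-0.001  0.    -1.   ]] [-0.254  0.539  1.315 -0.     1.289  1.287] [-0.186 -0.494  0.455]
[339 145]
{'lid_lip': [(array([ 0.584, -0.01 ,  0.142]), 0.69)], 'hinge': [(array([0.573, 0.192, 0.142]), 0.68)], 'bay': [(array([0.575, 0.101, 0.14 ]), 0.7)], 'bottle': [(array([ 0.484, -0.238,  0.   ]), 0.94), (array([ 0.635, -0.285,  0.   ]), 0.76), (array([ 0.54 , -0.325,  0.   ]), 0.74)]}
[269 267]
{'lid_lip': [(array([ 0.593, -0.011,  0.142]), 0.72)], 'hinge': [(array([0.576, 0.194, 0.142]), 0.6)], 'bay': [(array([0.582, 0.1  , 0.14 ]), 0.93)], 'bottle': [(array([ 0.381, -0.229,  0.   ]), 0.81), (array([ 0.639, -0.283,  0.   ]), 0.81)]}
```

View pics/g1.png

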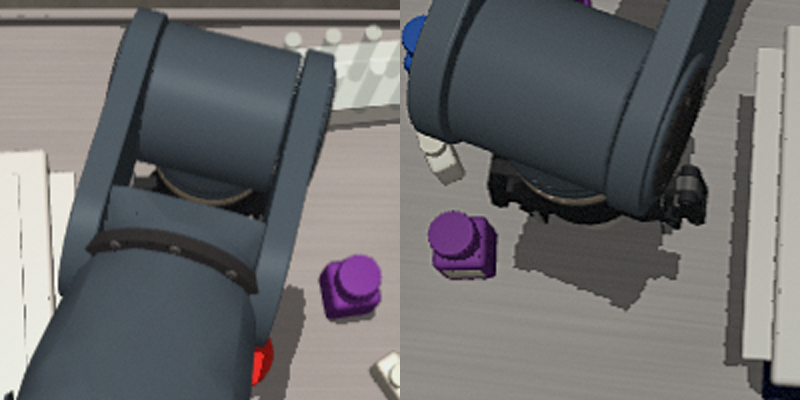

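The crop shows the open fingers' outer knuckles (right half, about (690,190)) sticking out past the gripper body with surfaces that face up. With the jaws along y, a knuckle can slide under the lip while the fingertips hang clear of the bench. I'll descend beside the lip.

Emit:
{"api": "send_rows", "payload": {"increments": [{"translation": [0,-1,3]},{"translation": [0,-2,6]},{"translation": [0,-2.5,9]},{"translation": [0,-2.5,12]},{"translation": [0,-2.5,15]},{"translation": [0,-2.5,17]},{"translation": [0,-2.5,19]},{"translation": [0,-2.5,20.5]},{"translation": [0,-2.5,21.6]},{"translation": [0,-2.5,21.6]},{"translation": [0,-2.5,21.6]}]}}

```text
invalid input at $.increments[0]: expected keys translation, spin
```

```bash
python3 - <<'E'
from h import *
np.set_printoptions(precision=3,suppress=True)
s=readout.get_state();print(s['time_s'],s['tcp_pos'],s['contact_force'])
ims=[]
for n in('top','side'):
    p=read_camera(n); u=proj(p,s['tcp_pos']+[0,0.03,.1]).astype(int)
    f=cv2.copyMakeBorder(p['frame'],100,100,100,100,cv2.BORDER_CONSTANT)
    c=f[u[1]+20:u[1]+180,u[0]+20:u[0]+180]; ims.append(cv2.resize(c,(400,400),interpolation=cv2.INTER_CUBIC)); print(u)
cv2.imwrite('pics/g2.png',np.hstack(ims))
E
```

```text
2.9167 [ 0.65  -0.12   0.251] [ 1.039 -0.077  0.144]
[321 136]
[288 259]
```

View pics/g2.png

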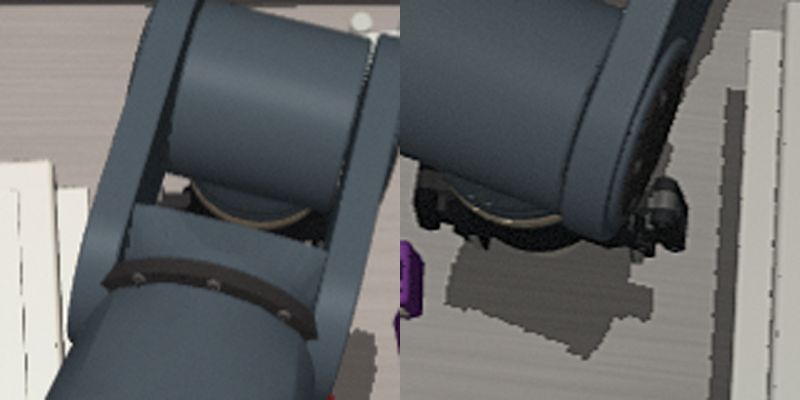

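The call was refused because every row needs a spin value, so the picture only repeats the earlier view. Sending it again with spin.

Emit:
{"api": "send_rows", "payload": {"increments": [{"translation": [0,-1,3],"spin": 0},{"translation": [0,-2,6],"spin": 0},{"translation": [0,-2.5,9],"spin": 0},{"translation": [0,-2.5,12],"spin": 0},{"translation": [0,-2.5,15],"spin": 0},{"translation": [0,-2.5,17],"spin": 0},{"translation": [0,-2.5,19],"spin": 0},{"translation": [0,-2.5,20.5],"spin": 0},{"translation": [0,-2.5,21.6],"spin": 0},{"translation": [0,-2.5,21.6],"spin": 0},{"translation": [0,-2.5,21.6],"spin": 0}]}}

```text
time_s: 3.93
tcp_pos: [0.6492, -0.095, 0.0354]
orientation: [-3.141, -0.048, 0.0]
contact_force: [0.7, 0.2, 0.2]
finger_gap: 1.003
```

```bash
python3 - <<'E'
from h import *
np.set_printoptions(precision=3,suppress=True)
s=readout.get_state();print(s['time_s'],s['tcp_pos'],s['contact_force'])
p=read_camera('side'); u=proj(p,s['tcp_pos']+[0,0.03,.1]).astype(int)
print(u,[proj(p,[.65,y,z]) for y,z in [(-.035,.135),(-.02,.149)]])
c=p['frame'][u[1]-80:u[1]+80,u[0]-80:u[0]+100]
cv2.imwrite('pics/g3.png',cv2.resize(c,None,fx=4,fy=3.5,interpolation=cv2.INTER_CUBIC))
E
```

```text
3.9333 [ 0.649 -0.095  0.035] [0.713 0.201 0.216]
[310 297] [array([327.997, 299.808]), array([336.918, 299.112])]
```

View pics/g3.png

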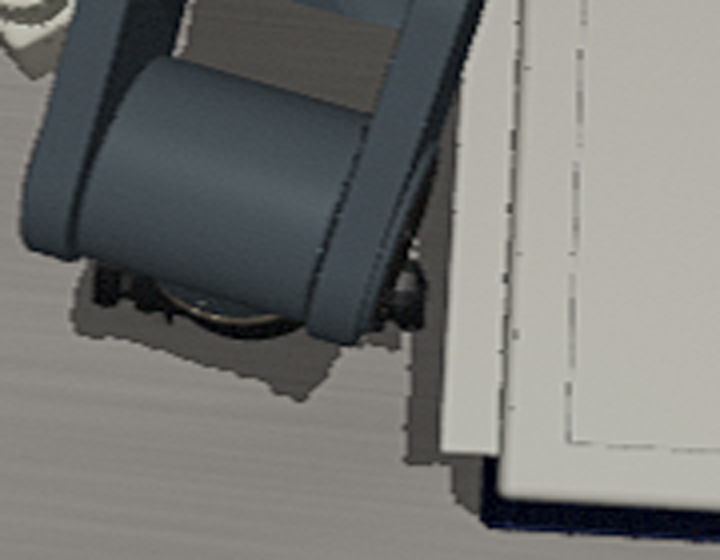

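The side view shows the +y knuckle's outer edge at about (336,300) and the lip edge at about (341,300). That is a gap of roughly 9 mm, and the wrist sits well above. I'll drop lower, then slide the knuckle under the lip.

Emit:
{"api": "send_rows", "payload": {"increments": [{"translation": [0,0,0.9],"spin": 0},{"translation": [0,0,1.7],"spin": 0},{"translation": [0,0,1.7],"spin": 0},{"translation": [0,-0.5,1.7],"spin": 0},{"translation": [0,-1.0,1.7],"spin": 0},{"translation": [0,-1.5,1.7],"spin": 0},{"translation": [0,-2.0,1.7],"spin": 0},{"translation": [0,-2.0,1.7],"spin": 0},{"translation": [0,-2.0,1.7],"spin": 0}]}}

```text
time_s: 4.73
tcp_pos: [0.6486, -0.0746, 0.0185]
orientation: [3.141, 0.049, 0.0]
contact_force: [0.5, -0.4, 1.0]
finger_gap: 1.004
```

Nothing touched. Now I'll rise slowly until the knuckle meets the lip.

Emit:
{"api": "send_rows", "payload": {"increments": [{"translation": [0,0,-0.3],"spin": 0},{"translation": [0,0,-0.6],"spin": 0},{"translation": [0,0,-0.9],"spin": 0},{"translation": [0,0,-1.2],"spin": 0},{"translation": [0,0,-1.2],"spin": 0}]}}

```text
time_s: 5.15
tcp_pos: [0.6485, -0.0751, 0.0306]
orientation: [3.141, 0.048, 0.0]
contact_force: [2.2, -0.3, -5.6]
finger_gap: 1.0
```

Emit:
{"api": "send_rows", "payload": {"increments": [{"translation": [0,0,-0.3],"spin": 0},{"translation": [0,0,-0.6],"spin": 0},{"translation": [0,0,-0.9],"spin": 0},{"translation": [0,0,-0.9],"spin": 0}]}}

```text
time_s: 5.48
tcp_pos: [0.6485, -0.075, 0.0398]
orientation: [3.141, 0.048, -0.0]
contact_force: [-1.1, 0.4, -5.9]
finger_gap: 1.002
```

The lip is riding on the knuckle at about 6 N. Now I'll follow the lid's arc.

Emit:
{"api": "send_rows", "payload": {"increments": [{"translation": [0,-0.06,-0.8],"spin": 0},{"translation": [0,-0.18,-1.8],"spin": 0},{"translation": [0,-0.36,-2.8],"spin": 0},{"translation": [0,-0.6,-3.75],"spin": 0},{"translation": [0,-0.85,-4.7],"spin": 0},{"translation": [0,-1.2,-5.65],"spin": 0},{"translation": [0,-1.55,-6.6],"spin": 0},{"translation": [0,-1.95,-7.5],"spin": 0},{"translation": [0,-2.4,-8.4],"spin": 0},{"translation": [0,-2.4,-8.4],"spin": 0}]}}

```text
time_s: 6.32
tcp_pos: [0.6488, -0.0503, 0.1256]
orientation: [3.141, 0.048, 0.005]
contact_force: [1.3, -4.0, -4.7]
finger_gap: 0.996
```

```bash
python3 - <<'E'
from h import *
np.set_printoptions(precision=3,suppress=True)
s=readout.get_state();print(s['time_s'],s['tcp_pos'],s['contact_force'],s['q'])
ims=[]
for n in('side','top'):
    p=read_camera(n); print(n,[(np.round(r['xy']),round(r['conf'],2),) for r in tip_of(p,'lid_lip')[:2]])
    ims.append(p['frame'][120:420,160:560])
cv2.imwrite('pics/g4.png',np.hstack(ims))
E
```

```text
6.3167 [ 0.649 -0.05   0.126] [ 1.298 -3.972 -4.685] [-0.149  0.643  1.462  0.     1.033  1.391]
side [(array([241., 224.]), 0.27)]
top []
```

View pics/g4.png

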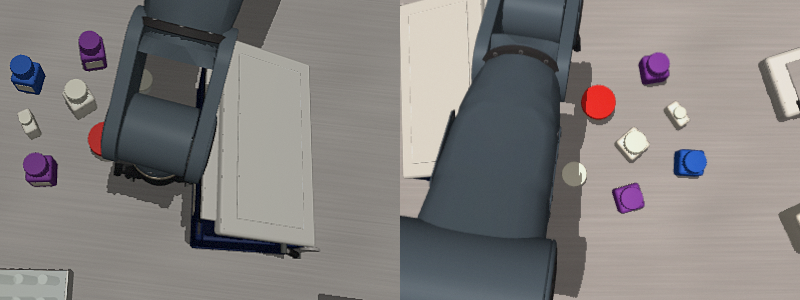

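The lid is lifting (about 0.5 rad) and is clear of the wrist. I'll continue along the arc.

Emit:
{"api": "send_rows", "payload": {"increments": [{"translation": [0,-0.5,-0.87],"spin": 0},{"translation": [0,-1.04,-1.7],"spin": 0},{"translation": [0,-1.63,-2.52],"spin": 0},{"translation": [0,-2.25,-3.29],"spin": 0},{"translation": [0,-2.92,-4.05],"spin": 0},{"translation": [0,-3.62,-4.76],"spin": 0},{"translation": [0,-4.35,-5.43],"spin": 0},{"translation": [0,-5.12,-6.08],"spin": 0},{"translation": [0,-5.92,-6.68],"spin": 0},{"translation": [0,-6.74,-7.24],"spin": 0},{"translation": [0,-6.74,-7.24],"spin": 0}]}}

```text
time_s: 7.43
tcp_pos: [0.6464, 0.0179, 0.1978]
orientation: [-3.141, -0.049, -0.005]
contact_force: [0.1, -4.4, -0.8]
finger_gap: 1.001
```

Emit:
{"api": "send_rows", "payload": {"increments": [{"translation": [0,-0.86,-0.5],"spin": 0},{"translation": [0,-1.74,-1.0],"spin": 0},{"translation": [0,-2.64,-1.4],"spin": 0},{"translation": [0,-3.56,-1.8],"spin": 0},{"translation": [0,-4.5,-2.15],"spin": 0},{"translation": [0,-5.46,-2.45],"spin": 0},{"translation": [0,-6.4,-2.7],"spin": 0},{"translation": [0,-7.4,-2.9],"spin": 0},{"translation": [0,-7.4,-2.9],"spin": 0}]}}

```text
time_s: 8.18
tcp_pos: [0.6436, 0.0925, 0.2252]
orientation: [-3.141, -0.05, -0.001]
contact_force: [-0.2, -3.4, -0.3]
finger_gap: 1.003
```

```bash
python3 - <<'E'
from h import *
np.set_printoptions(precision=3,suppress=True)
s=readout.get_state();print(s['time_s'],s['tcp_pos'],s['contact_force'],s['q'])
ims=[]
for n in('side','top'):
    p=read_camera(n); print(n,[(np.round(r['xy']),round(r['conf'],2),) for r in tip_of(p,'lid_lip')[:2]])
    ims.append(p['frame'][120:420,100 if n=='top' else 240:][:,:400])
cv2.imwrite('pics/g5.png',np.hstack(ims))
E
```

```text
8.1833 [0.644 0.092 0.225] [-0.222 -3.389 -0.337] [0.071 0.539 1.378 0.001 1.224 1.61 ]
side []
top []
```

View pics/g5.png

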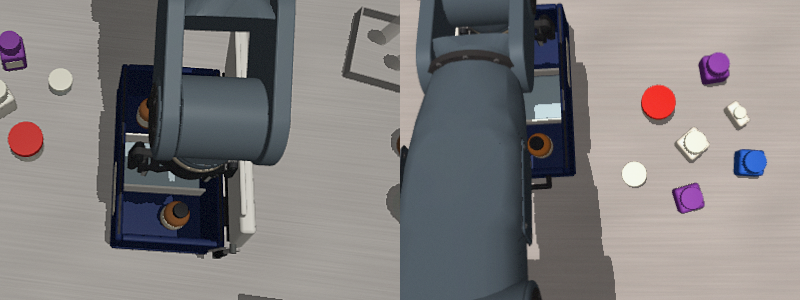

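The lid is near upright, and the amber bottles and empty bay are visible and undisturbed. Now small steps, watching Fy for the balance point.

Emit:
{"api": "send_rows", "payload": {"increments": [{"translation": [0,-0.4,0],"spin": 0},{"translation": [0,-0.8,0],"spin": 0},{"translation": [0,-1.2,0],"spin": 0},{"translation": [0,-1.6,0.1],"spin": 0},{"translation": [0,-2.0,0.1],"spin": 0},{"translation": [0,-2.4,0.2],"spin": 0},{"translation": [0,-2.8,0.2],"spin": 0}]}}

```text
time_s: 8.97
tcp_pos: [0.6426, 0.1188, 0.2225]
orientation: [-3.141, -0.048, 0.0]
contact_force: [-0.2, -2.2, 0.7]
finger_gap: 1.003
```

Emit:
{"api": "send_rows", "payload": {"increments": [{"translation": [0,-0.3,0.1],"spin": 0},{"translation": [0,-0.6,0.2],"spin": 0},{"translation": [0,-0.9,0.3],"spin": 0},{"translation": [0,-1.2,0.4],"spin": 0}]}}

```text
time_s: 9.3
tcp_pos: [0.6422, 0.1307, 0.2185]
orientation: [-3.141, -0.048, 0.0]
contact_force: [-0.6, 0.1, 0.2]
finger_gap: 0.998
```

Emit:
{"api": "send_rows", "payload": {"increments": [{"translation": [0,-0.3,0.1],"spin": 0},{"translation": [0,-0.6,0.1],"spin": 0},{"translation": [0,-0.6,0.1],"spin": 0}]}}

```text
time_s: 9.55
tcp_pos: [0.642, 0.1369, 0.2175]
orientation: [-3.141, -0.048, 0.001]
contact_force: [0.1, -0.5, 0.5]
finger_gap: 1.001
```

Emit:
{"api": "send_rows", "payload": {"increments": [{"translation": [0,-0.3,0.1],"spin": 0},{"translation": [0,-0.6,0.1],"spin": 0},{"translation": [0,-0.6,0.1],"spin": 0}]}}

```text
time_s: 9.8
tcp_pos: [0.6419, 0.1428, 0.2167]
orientation: [-3.141, -0.048, 0.0]
contact_force: [0.4, -0.2, -0.8]
finger_gap: 1.001
```

```bash
python3 - <<'E'
from h import *
np.set_printoptions(precision=3,suppress=True)
ims=[]
for n in('side','top'):
    p=read_camera(n)
    for t in('lid_lip','hinge'): print(n,t,[(np.round(r['xy']),round(r['conf'],2),) for r in tip_of(p,t)[:2]])
    for th in (1.5,1.6,1.7,1.8,1.9,2.0,2.1):
        print(th,[proj(p,[xx,.198-.212*np.cos(th),.142+.212*np.sin(th)]).round() for xx in(.435,.575,.71)])
    ims.append(p['frame'][120:420,60 if n=='top' else 240:][:,:400])
cv2.imwrite('pics/g6.png',np.hstack(ims))
s=readout.get_state();print(s['time_s'],s['tcp_pos'],s['contact_force'],s['q'])
E
```

```text
side lid_lip []
side hinge [(array([270., 265.]), 0.31)]
1.5 [array([500., 138.]), array([499., 230.]), array([497., 331.])]
1.6 [array([516., 139.]), array([515., 232.]), array([515., 333.])]
1.7 [array([530., 141.]), array([531., 234.]), array([532., 335.])]
1.8 [array([544., 144.]), array([546., 237.]), array([547., 338.])]
1.9 [array([557., 148.]), array([559., 240.]), array([562., 340.])]
2.0 [array([569., 152.]), array([572., 243.]), array([575., 343.])]
2.1 [array([579., 156.]), array([582., 247.]), array([587., 346.])]
top lid_lip [(array([216., 210.]), 0.71)]
top hinge [(array([389., 265.]), 0.72)]
1.5 [array([134., 279.]), array([138., 185.]), array([142.,  98.])]
1.6 [array([120., 279.]), array([124., 185.]), array([128.,  98.])]
1.7 [array([106., 279.]), array([110., 185.]), array([115.,  99.])]
1.8 [array([ 93., 279.]), array([ 98., 186.]), array([103., 100.])]
1.9 [array([ 81., 279.]), array([ 86., 186.]), array([ 91., 101.])]
2.0 [array([ 70., 279.]), array([ 75., 188.]), array([ 81., 103.])]
2.1 [array([ 60., 280.]), array([ 66., 189.]), array([ 71., 105.])]
10.1 [0.642 0.142 0.217] [0.264 0.425 0.008] [ 0.147  0.561  1.363 -0.     1.217  1.688]
```

View pics/g6.png

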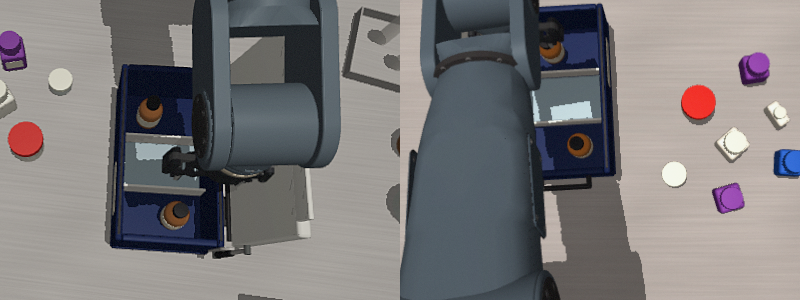

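The lid's far free edge is at side pixel (553,350), which gives about 1.84 rad with zero force on the tool, so it seems to be standing by itself. I'll retreat and check.

Emit:
{"api": "send_rows", "payload": {"increments": [{"translation": [0,0.5,0],"spin": 0},{"translation": [0,1.5,0],"spin": 0},{"translation": [0,3.5,-1],"spin": 0},{"translation": [0,6,-4],"spin": 0},{"translation": [-2,9,-7],"spin": 0},{"translation": [-6,12,-10],"spin": 0},{"translation": [-10,15.6,-11],"spin": 0},{"translation": [-14.5,15.6,-11],"spin": 0},{"translation": [-14.5,15.6,-11],"spin": 0},{"translation": [-14.5,15.6,-11],"spin": 0}]}}

```text
time_s: 10.93
tcp_pos: [0.498, -0.0201, 0.3282]
orientation: [3.141, 0.044, 0.002]
contact_force: [-0.6, 0.2, 0.1]
finger_gap: 0.999
```

```bash
python3 - <<'E'
from h import *
np.set_printoptions(precision=3,suppress=True)
P={n:read_camera(n) for n in('top','side')}; guess=np.array([.484,-.238,0])
s=readout.get_state();print(s['time_s'],s['tcp_pos'],s['contact_force'])
for n,p in P.items():
    for t in ('bottle','jar','flat_flask','vial_jar','lid_lip','hinge','bay','amber_a'):
        print(n,t,[(np.round(r['xy']),np.round(at_z(p,r['xy'],dict(hinge=.142,bay=.14,lid_lip=.33,amber_a=.012).get(t,0))[:2],3),round(r['conf'],2)) for r in tip_of(p,t)[:3]])
    o=[r for r in outline_of(p,'bottle') if np.linalg.norm(r['xy']-proj(p,guess+[0,0,.06]))<25]
    c=proj(p,[.484,-.238,.06]).astype(int)
    # white cap by threshold in crop
    g=p['frame'][c[1]-25:c[1]+25,c[0]-25:c[0]+25]
    cv2.imwrite(f'pics/b_{n}.png',cv2.resize(g,(400,400),interpolation=cv2.INTER_CUBIC)); print(n,'crop origin',c-25)
cv2.imwrite('pics/b.png',np.hstack([cv2.imread('pics/b_top.png'),cv2.imread('pics/b_side.png')]))
cv2.imwrite('pics/full1.png',P['side']['frame'])
E
```

```text
11.0333 [ 0.501 -0.019  0.328] [ 0.735 -0.441 -0.111]
top bottle [(array([389., 267.]), array([ 0.48 , -0.234]), 0.95), (array([447., 284.]), array([ 0.445, -0.353]), 0.71), (array([413., 194.]), array([ 0.632, -0.286]), 0.61)]
top jar [(array([353., 228.]), array([ 0.561, -0.16 ]), 0.82), (array([211., 171.]), array([0.682, 0.137]), 0.47)]
top flat_flask [(array([430., 236.]), array([ 0.543, -0.32 ]), 0.71)]
top vial_jar [(array([333., 295.]), array([ 0.422, -0.118]), 0.94), (array([214., 172.]), array([0.678, 0.131]), 0.35)]
top lid_lip [(array([104., 190.]), array([0.573, 0.243]), 0.57)]
top hinge [(array([165., 209.]), array([0.576, 0.195]), 0.63)]
top bay []
top amber_a [(array([244., 266.]), array([0.481, 0.062]), 0.96), (array([213., 170.]), array([0.681, 0.13 ]), 0.47)]
top crop origin [370 237]
side bottle [(array([194., 200.]), array([ 0.443, -0.343]), 0.89), (array([244., 221.]), array([ 0.476, -0.231]), 0.7), (array([205., 294.]), array([ 0.638, -0.281]), 0.59)]
side jar [(array([269., 266.]), array([ 0.565, -0.164]), 0.95)]
side flat_flask [(array([190., 248.]), array([ 0.548, -0.33 ]), 0.65)]
side vial_jar [(array([301., 206.]), array([ 0.428, -0.116]), 0.63), (array([390., 239.]), array([0.478, 0.076]), 0.25)]
side lid_lip [(array([540., 237.]), array([0.569, 0.246]), 0.7)]
side hinge [(array([465., 273.]), array([0.576, 0.195]), 0.92)]
side bay [(array([412., 269.]), array([0.579, 0.104]), 0.78)]
side amber_a [(array([390., 240.]), array([0.484, 0.073]), 0.87), (array([413., 334.]), array([0.67 , 0.134]), 0.72), (array([192., 250.]), array([ 0.556, -0.321]), 0.64)]
side crop origin [210 188]
```

View pics/b.png

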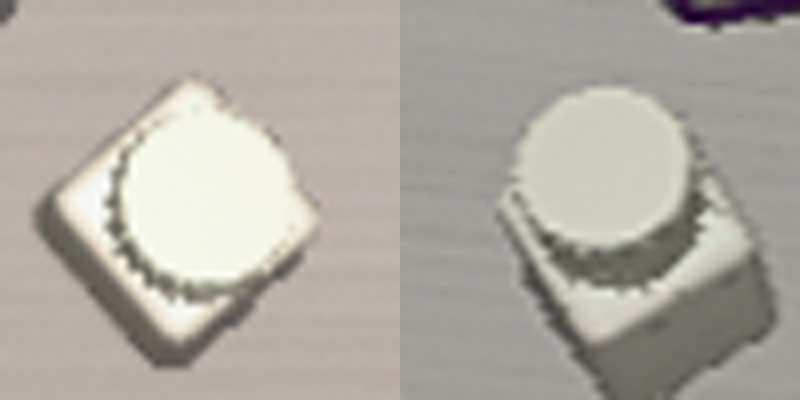

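The top crop shows the bottle's cap centre at (395.9,261.6) and the side crop at (235.6,208.9). The square body is turned about 44°. Both networks put the lid lip on the open side (y≈0.245), so the lid is standing by itself.

```bash
python3 - <<'E'
from h import *
np.set_printoptions(precision=4,suppress=True)
P={n:read_camera(n) for n in('top','side')}
s=readout.get_state()
a=tri(P['top'],(395.9,261.6),P['side'],(235.6,208.9)); print(a)
b=at_z(P['top'],(395.9,261.6),.094);c=at_z(P['side'],(235.6,208.9),.094); print(b,c)
t=(b+c)/2; M=R.from_rotvec(s['orientation']).as_matrix()
print(s['tcp_pos'],'to z .13:',100*M.T@(np.r_[t[:2],.13]-s['tcp_pos']))
L=tri(P['top'],(104,190),P['side'],(540,237))[0]; print('lip',L, np.arctan2(L[2]-.142,-(L[1]-.195)))
E
```

```text
(array([ 0.4831, -0.2351,  0.0822]), np.float64(0.002788165216580357))
[ 0.4824 -0.2349  0.094 ] [ 0.4875 -0.231   0.094 ]
[ 0.5017 -0.0181  0.3267] to z .13: [-2.3327 21.4273 19.6725]
lip [0.5711 0.2424 0.3354] 1.811236113634537
```

Emit:
{"api": "send_rows", "payload": {"increments": [{"translation": [-1,4,0],"spin": 0},{"translation": [-1.5,8,0],"spin": 0},{"translation": [-2,12,2],"spin": 0},{"translation": [-2.3,16,5],"spin": 0},{"translation": [-2.3,19.5,8],"spin": 0},{"translation": [-2.3,21.5,12],"spin": 0},{"translation": [-2.3,21.5,15],"spin": 0},{"translation": [-2.3,21.5,18],"spin": 0},{"translation": [-2.3,21.5,18],"spin": 0},{"translation": [-2.3,21.5,18],"spin": 0}], "claw": 6.8}}

```text
time_s: 12.87
tcp_pos: [0.4848, -0.2334, 0.1463]
orientation: [-3.14, -0.047, 0.004]
contact_force: [1.3, -1.0, 0.3]
finger_gap: 0.799
```

Emit:
{"api": "send_rows", "payload": {"increments": [{"translation": [0,0,2],"spin": 0},{"translation": [0,0,4],"spin": 0},{"translation": [0,0,6],"spin": 0},{"translation": [0,0,7.2],"spin": 0},{"translation": [0,0,8],"spin": 0},{"translation": [0,0,8],"spin": 0},{"translation": [0,0,8],"spin": 0}]}}

```text
time_s: 13.45
tcp_pos: [0.486, -0.2339, 0.0679]
orientation: [3.14, 0.048, 0.002]
contact_force: [-0.5, 0.4, 0.1]
finger_gap: 0.792
```

No contact on the way down. Closing on the cap.

Emit:
{"api": "send_rows", "payload": {"increments": [{"translation": [0,0,0],"spin": 0},{"translation": [0,0,0],"spin": 0},{"translation": [0,0,0],"spin": 0},{"translation": [0,0,0],"spin": 0},{"translation": [0,0,0],"spin": 0},{"translation": [0,0,0],"spin": 0},{"translation": [0,0,0],"spin": 0},{"translation": [0,0,0],"spin": 0}], "claw": 3.0, "squeeze": 40}}

```text
time_s: 14.12
tcp_pos: [0.486, -0.2339, 0.0679]
orientation: [3.14, 0.048, 0.003]
contact_force: [0.1, 0.9, 6.2]
finger_gap: 0.48
```

Emit:
{"api": "send_rows", "payload": {"increments": [{"translation": [0,0,-1],"spin": 0},{"translation": [0,0,-3],"spin": 0},{"translation": [0,0,-6],"spin": 0},{"translation": [0,0,-6],"spin": 0},{"translation": [0,0,-6],"spin": 0}]}}

```text
time_s: 14.53
tcp_pos: [0.486, -0.2341, 0.1286]
orientation: [3.139, 0.048, 0.005]
contact_force: [0.5, 0.5, -1.9]
finger_gap: 0.481
```

Gripped: the opening is 41 mm on the 42 mm cap, and about 1.9 N of weight shows. The bottle's underside is about 68 mm below the TCP. I'll lift, carry and turn it square with the bay.

Emit:
{"api": "send_rows", "payload": {"increments": [{"translation": [0,0,-4],"spin": 0},{"translation": [0,0,-8],"spin": 0},{"translation": [1,-1.5,-11.5],"spin": 0},{"translation": [2,-5,-13.1],"spin": -5},{"translation": [3,-8.5,-13.1],"spin": -10},{"translation": [4,-12,-13.1],"spin": -15},{"translation": [5,-15.5,-13.1],"spin": -20},{"translation": [6,-19,-13.1],"spin": -25},{"translation": [7,-22.5,-13.1],"spin": -30},{"translation": [8,-26,-13.1],"spin": -35},{"translation": [9,-29,-13.1],"spin": -40},{"translation": [9.8,-31.5,-13.1],"spin": -45},{"translation": [10.3,-33.1,-13.1],"spin": -48},{"translation": [10.3,-33.1,-13.1],"spin": -48},{"translation": [10.3,-33.1,-13.1],"spin": -48},{"translation": [10.3,-33.1,-13.1],"spin": -48}]}}

```text
time_s: 15.87
tcp_pos: [0.5778, 0.0997, 0.257]
orientation: [-2.851, -1.319, 0.002]
contact_force: [0.2, -0.3, -1.7]
finger_gap: 0.481
```

```bash
python3 - <<'E'
from h import *
np.set_printoptions(precision=3,suppress=True)
s=readout.get_state();print(s['time_s'],s['tcp_pos'],s['contact_force'],R.from_rotvec(s['orientation']).as_matrix())
ims=[]
for n in('side','top'):
    p=read_camera(n)
    print(n,{t:[(np.round(r['xy']),round(r['conf'],2),at_z(p,r['xy'],z)[:2]) for r in tip_of(p,t)[:2]] for t,z in(('bay',.14),('hinge',.142),('bottle',s['tcp_pos'][2]-.068),('lid_lip',.335))})
    c=np.array([412,269]) if n=='side' else np.array([216,208])
    for a in [(-.048,-.078),(.048,-.078),(.048,.078),(-.048,.078)]:
        y=.035; w=[.579+a[0]-y*a[1], .1+a[1]+y*a[0]]
        u=proj(p,[*w,.06]); cv2.circle(p['frame'],tuple(int(v) for v in u.round()),1,(0,0,255),-1)
        u=proj(p,[*w,.14]); cv2.circle(p['frame'],tuple(int(v) for v in u.round()),1,(0,255,0),-1)
    ims.append(cv2.resize(p['frame'][c[1]-80:c[1]+80,c[0]-80:c[0]+80],(400,400),interpolation=cv2.INTER_CUBIC))
cv2.imwrite('pics/p.png',np.hstack(ims))
E
```

```text
15.8667 [0.578 0.1   0.257] [ 0.209 -0.297 -1.673] [[ 0.647  0.762 -0.001]
 [ 0.762 -0.647 -0.   ]
 [-0.001 -0.001 -1.   ]]
side {'bay': [(array([407., 268.]), 0.94, array([0.579, 0.094]))], 'hinge': [(array([467., 272.]), 0.72, array([0.574, 0.198]))], 'bottle': [(array([253., 182.]), 0.98, array([ 0.471, -0.188])), (array([412., 258.]), 0.94, array([0.575, 0.095]))], 'lid_lip': [(array([536., 236.]), 0.95, array([0.57 , 0.239]))]}
top {'bay': [(array([214., 207.]), 0.88, array([0.58 , 0.104]))], 'hinge': [(array([168., 209.]), 0.75, array([0.576, 0.19 ])), (array([231., 219.]), 0.19, array([0.557, 0.073]))], 'bottle': [(array([448., 283.]), 0.95, array([ 0.437, -0.311])), (array([384., 314.]), 0.71, array([ 0.384, -0.199]))], 'lid_lip': [(array([105., 191.]), 0.66, array([0.569, 0.24 ]))]}
```

View pics/p.png

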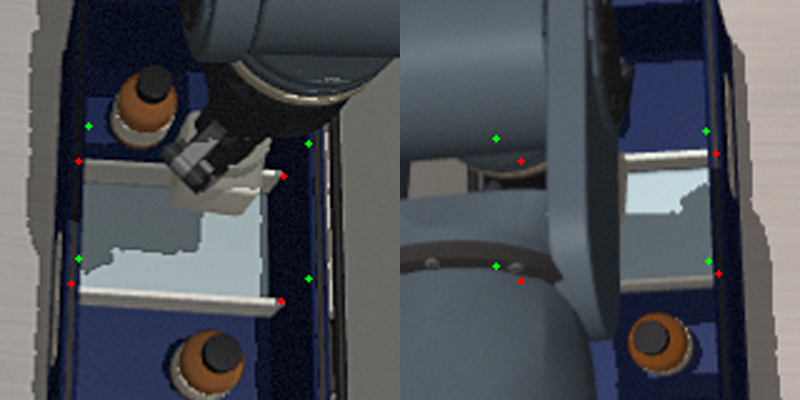

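The projected bay corners match the dividers and walls, and the bottle is over the bay. I'll lower it to just above the highest possible pack level, then feel down in small steps.

Emit:
{"api": "send_rows", "payload": {"increments": [{"translation": [0,0,2.5],"spin": 0},{"translation": [0,0,5],"spin": 0},{"translation": [0,0,7.5],"spin": 0},{"translation": [0,0,10],"spin": 0},{"translation": [0,0,12],"spin": 0},{"translation": [0,0,13.5],"spin": 0},{"translation": [0,0,13.5],"spin": 0},{"translation": [0,0,13.5],"spin": 0}]}}

```text
time_s: 17.03
tcp_pos: [0.578, 0.1003, 0.1226]
orientation: [-2.85, -1.321, 0.002]
contact_force: [-0.0, 0.3, -1.0]
finger_gap: 0.477
```

Emit:
{"api": "send_rows", "payload": {"increments": [{"translation": [0,0,0.2],"spin": 0},{"translation": [0,0,0.4],"spin": 0},{"translation": [0,0,0.4],"spin": 0},{"translation": [0,0,0.4],"spin": 0}]}}

```text
time_s: 17.37
tcp_pos: [0.5784, 0.1003, 0.1193]
orientation: [2.85, 1.321, 0.001]
contact_force: [0.3, 0.5, -0.4]
finger_gap: 0.48
```

Emit:
{"api": "send_rows", "payload": {"increments": [{"translation": [0,0,0.2],"spin": 0},{"translation": [0,0,0.4],"spin": 0},{"translation": [0,0,0.4],"spin": 0},{"translation": [0,0,0.4],"spin": 0}]}}

```text
time_s: 17.7
tcp_pos: [0.5781, 0.1003, 0.1145]
orientation: [-2.85, -1.321, 0.001]
contact_force: [-0.3, 0.8, -2.1]
finger_gap: 0.479
```

Emit:
{"api": "send_rows", "payload": {"increments": [{"translation": [0,0,0.1],"spin": 0},{"translation": [0,0,0.2],"spin": 0},{"translation": [0,0,0.2],"spin": 0},{"translation": [0,0,0.2],"spin": 0}]}}

```text
time_s: 18.03
tcp_pos: [0.5781, 0.1003, 0.1126]
orientation: [-2.85, -1.321, 0.0]
contact_force: [-0.7, 0.1, -1.9]
finger_gap: 0.479
```

Emit:
{"api": "send_rows", "payload": {"increments": [{"translation": [0,0,0.1],"spin": 0},{"translation": [0,0,0.2],"spin": 0},{"translation": [0,0,0.2],"spin": 0},{"translation": [0,0,0.2],"spin": 0}]}}

```text
time_s: 18.37
tcp_pos: [0.5781, 0.1003, 0.1106]
orientation: [-2.85, -1.321, 0.0]
contact_force: [-0.7, 0.5, -1.1]
finger_gap: 0.483
```

Emit:
{"api": "send_rows", "payload": {"increments": [{"translation": [0,0,0.1],"spin": 0},{"translation": [0,0,0.2],"spin": 0},{"translation": [0,0,0.2],"spin": 0},{"translation": [0,0,0.2],"spin": 0}]}}

```text
time_s: 18.7
tcp_pos: [0.5781, 0.1003, 0.1086]
orientation: [-2.85, -1.321, 0.0]
contact_force: [-0.5, -0.9, -1.0]
finger_gap: 0.476
```

Emit:
{"api": "send_rows", "payload": {"increments": [{"translation": [0,0,0.1],"spin": 0},{"translation": [0,0,0.2],"spin": 0},{"translation": [0,0,0.2],"spin": 0},{"translation": [0,0,0.2],"spin": 0}]}}

```text
time_s: 19.03
tcp_pos: [0.5781, 0.1003, 0.1066]
orientation: [-2.85, -1.321, 0.0]
contact_force: [-0.2, 0.4, -0.9]
finger_gap: 0.475
```

Emit:
{"api": "send_rows", "payload": {"increments": [{"translation": [0,0,0.1],"spin": 0},{"translation": [0,0,0.2],"spin": 0},{"translation": [0,0,0.2],"spin": 0},{"translation": [0,0,0.2],"spin": 0}]}}

```text
time_s: 19.37
tcp_pos: [0.5781, 0.1003, 0.1046]
orientation: [-2.85, -1.321, 0.0]
contact_force: [0.3, 0.8, -1.9]
finger_gap: 0.479
```

Emit:
{"api": "send_rows", "payload": {"increments": [{"translation": [0,0,0.1],"spin": 0},{"translation": [0,0,0.2],"spin": 0},{"translation": [0,0,0.2],"spin": 0},{"translation": [0,0,0.2],"spin": 0}]}}

```text
time_s: 19.7
tcp_pos: [0.5781, 0.1003, 0.1026]
orientation: [-2.85, -1.321, 0.0]
contact_force: [-0.2, 0.8, -0.8]
finger_gap: 0.475
```

Emit:
{"api": "send_rows", "payload": {"increments": [{"translation": [0,0,0.1],"spin": 0},{"translation": [0,0,0.2],"spin": 0},{"translation": [0,0,0.2],"spin": 0},{"translation": [0,0,0.2],"spin": 0}]}}

```text
time_s: 20.03
tcp_pos: [0.5781, 0.1003, 0.1006]
orientation: [-2.85, -1.321, 0.0]
contact_force: [0.4, -0.5, -1.7]
finger_gap: 0.479
```

Emit:
{"api": "send_rows", "payload": {"increments": [{"translation": [0,0,0.1],"spin": 0},{"translation": [0,0,0.2],"spin": 0},{"translation": [0,0,0.2],"spin": 0},{"translation": [0,0,0.2],"spin": 0}]}}

```text
time_s: 20.37
tcp_pos: [0.5781, 0.1003, 0.0986]
orientation: [-2.85, -1.321, 0.0]
contact_force: [-1.1, 0.7, -1.4]
finger_gap: 0.475
```

Emit:
{"api": "send_rows", "payload": {"increments": [{"translation": [0,0,0.1],"spin": 0},{"translation": [0,0,0.2],"spin": 0},{"translation": [0,0,0.2],"spin": 0},{"translation": [0,0,0.2],"spin": 0}]}}

```text
time_s: 20.7
tcp_pos: [0.5781, 0.1003, 0.0966]
orientation: [-2.85, -1.321, 0.0]
contact_force: [0.4, -0.4, -0.8]
finger_gap: 0.475
```

Emit:
{"api": "send_rows", "payload": {"increments": [{"translation": [0,0,0.1],"spin": 0},{"translation": [0,0,0.2],"spin": 0},{"translation": [0,0,0.2],"spin": 0},{"translation": [0,0,0.2],"spin": 0}]}}

```text
time_s: 21.03
tcp_pos: [0.5782, 0.1003, 0.0946]
orientation: [-2.85, -1.321, 0.0]
contact_force: [0.5, 0.9, -2.4]
finger_gap: 0.481
```

Emit:
{"api": "send_rows", "payload": {"increments": [{"translation": [0,0,0.1],"spin": 0},{"translation": [0,0,0.2],"spin": 0},{"translation": [0,0,0.2],"spin": 0},{"translation": [0,0,0.2],"spin": 0}]}}

```text
time_s: 21.37
tcp_pos: [0.5783, 0.1005, 0.0932]
orientation: [2.85, 1.321, 0.001]
contact_force: [-2.2, 1.9, 5.1]
finger_gap: 0.474
```

Emit:
{"api": "send_rows", "payload": {"increments": [{"translation": [0,0,0.1],"spin": 0},{"translation": [0,0,0.2],"spin": 0},{"translation": [0,0,0.2],"spin": 0},{"translation": [0,0,0.2],"spin": 0}]}}

```text
time_s: 21.7
tcp_pos: [0.5785, 0.1005, 0.0918]
orientation: [2.85, 1.321, 0.001]
contact_force: [-4.4, 1.6, 11.5]
finger_gap: 0.478
```

It is in contact with the pack: the underside is about 25 mm up, which is a plausible pack height. I'll ease off the extra press, then open slightly.

Emit:
{"api": "send_rows", "payload": {"increments": [{"translation": [0,0,-0.1],"spin": 0},{"translation": [0,0,-0.2],"spin": 0},{"translation": [0,0,-0.2],"spin": 0},{"translation": [0,0,-0.2],"spin": 0}]}}

```text
time_s: 22.03
tcp_pos: [0.5783, 0.1004, 0.0931]
orientation: [2.85, 1.321, 0.001]
contact_force: [-2.0, 1.0, 6.1]
finger_gap: 0.48
```

Emit:
{"api": "send_rows", "payload": {"increments": [{"translation": [0,0,-0.1],"spin": 0},{"translation": [0,0,-0.1],"spin": 0},{"translation": [0,0,-0.1],"spin": 0}]}}

```text
time_s: 22.28
tcp_pos: [0.5782, 0.1003, 0.0936]
orientation: [2.85, 1.321, 0.0]
contact_force: [-0.8, 0.7, 3.0]
finger_gap: 0.474
```

Emit:
{"api": "send_rows", "payload": {"increments": [{"translation": [0,0,0],"spin": 0},{"translation": [0,0,0],"spin": 0},{"translation": [0,0,0],"spin": 0},{"translation": [0,0,0],"spin": 0},{"translation": [0,0,0],"spin": 0},{"translation": [0,0,0],"spin": 0}], "claw": 5.8}}

```text
time_s: 22.78
tcp_pos: [0.5782, 0.1003, 0.0936]
orientation: [2.85, 1.321, -0.0]
contact_force: [0.0, -0.0, -0.7]
finger_gap: 0.676
```

Emit:
{"api": "send_rows", "payload": {"increments": [{"translation": [0,0,-1],"spin": 0},{"translation": [0,0,-3],"spin": 0},{"translation": [0,0,-6],"spin": 0},{"translation": [0,0,-10],"spin": 0},{"translation": [0,0,-14],"spin": 0},{"translation": [0,0,-18],"spin": 0},{"translation": [0,0,-20],"spin": 0},{"translation": [0,0,-20],"spin": 0}]}}

```text
time_s: 23.45
tcp_pos: [0.5797, 0.1005, 0.3]
orientation: [2.847, 1.32, 0.013]
contact_force: [0.1, 0.7, 0.1]
finger_gap: 0.676
```

Emit:
{"api": "send_rows", "payload": {"increments": [{"translation": [-4,1,-1],"spin": 0},{"translation": [-8,2,-2],"spin": 0},{"translation": [-12,3,-2],"spin": 0},{"translation": [-16,4,-2],"spin": 0},{"translation": [-20,5,-2],"spin": 0},{"translation": [-24,6,-2],"spin": 0},{"translation": [-28,7,-2],"spin": 0},{"translation": [-32,8,-2],"spin": 0},{"translation": [-32,8,-2],"spin": 0},{"translation": [-32,8,-2],"spin": 0},{"translation": [-32,8,-2],"spin": 0},{"translation": [-32,8,-2],"spin": 0}]}}

```text
time_s: 24.45
tcp_pos: [0.4328, -0.1946, 0.3135]
orientation: [-2.849, -1.323, 0.0]
contact_force: [-1.6, 1.1, 0.3]
finger_gap: 0.679
```

```bash
python3 - <<'E'
from h import *
np.set_printoptions(precision=3,suppress=True)
ims=[]
P={n:read_camera(n) for n in('side','top')}
for n,p in P.items():
    print(n,{t:[(np.round(r['xy']),round(r['conf'],2),at_z(p,r['xy'],z)[:2]) for r in tip_of(p,t)[:2]] for t,z in(('lid_lip',.335),('jar',0),('flat_flask',0),('vial_jar',0),('amber_a',.012))})
    ims.append(p['frame'][100:440,200:600] if n=='side' else p['frame'][60:400,60:460])
cv2.imwrite('pics/end.png',np.hstack(ims))
s=readout.get_state();print(s['time_s'],s['tcp_pos'],s['contact_force'],s['qvel'])
E
```

```text
side {'lid_lip': [(array([538., 238.]), 0.56, array([0.572, 0.242]))], 'jar': [(array([267., 269.]), 0.95, array([ 0.573, -0.166]))], 'flat_flask': [(array([188., 246.]), 0.8, array([ 0.544, -0.334]))], 'vial_jar': [(array([297., 206.]), 0.58, array([ 0.43 , -0.124]))], 'amber_a': [(array([391., 236.]), 0.96, array([0.476, 0.075])), (array([414., 334.]), 0.76, array([0.669, 0.134]))]}
top {'lid_lip': [(array([106., 194.]), 0.95, array([0.565, 0.237]))], 'jar': [(array([352., 228.]), 0.91, array([ 0.559, -0.158]))], 'flat_flask': [(array([434., 237.]), 0.65, array([ 0.542, -0.328]))], 'vial_jar': [(array([331., 294.]), 0.86, array([ 0.423, -0.113]))], 'amber_a': [(array([243., 268.]), 0.89, array([0.476, 0.064])), (array([231., 221.]), 0.73, array([0.574, 0.09 ]))]}
25.05 [ 0.432 -0.196  0.314] [ 0.325 -0.741  0.95 ] [-0.003  0.     0.    -0.    -0.     0.   ]
```

View pics/end.png

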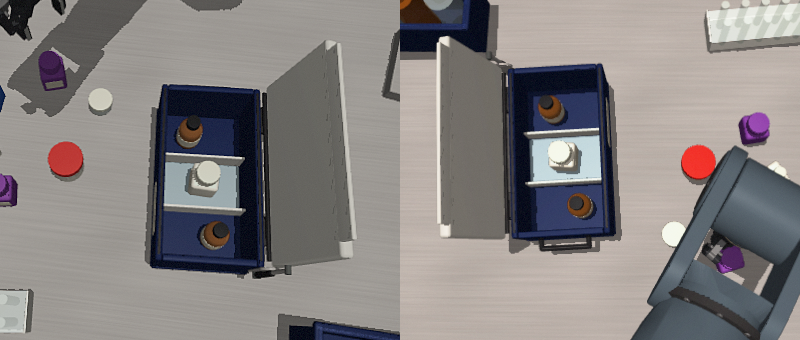

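The lid stands open (side view, around x≈340). The bottle stands upright on the pale pack between the dividers at about (205,178), and everything else is where it was. Handing in.

```bash
python3 -c "
from rig import arm
print(arm.close_job())"
```

```text
the job is handed in; nothing more can be done
None
```

The cool box is open with the lid standing by itself, and the sample bottle is upright on the cold pack in the middle bay. I handed the job in at about 25 s of the 72 s allowed.

- **Lid:** I raised it with the outer knuckle of an open finger under the lip, using about 6 N. I followed its arc until the push force fell to zero, then backed away. It stayed at about 1.81–1.84 rad by itself, and its lip position had not changed when I checked just before handing in.
- **Bottle:** I took it by the cap, turned it square with the bay and lowered it in 2 mm steps. It met the pack with its underside about 25 mm above the bench. The press briefly reached about 11.5 N, more than I wanted, so I eased it to about 3 N before letting go.
- **Last checks:** The final pictures show the bottle upright in the bay, the lid open and the robot touching nothing. The amber bottles, jar, flask and pot are where they were, within the roughly 1 cm scatter of the network readings.
- **Disagreements:** The final top view reported a low-confidence "amber" detection at the white bottle's spot, which the picture shows is wrong. One early move call was refused because its rows lacked a spin value, and nothing moved.

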